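Make up two battery kits

TASK

Make up the two kits from the battery stock: in the long tray, lay the twin pack flat in the big pocket and stand the slim tall cell upright in the small pocket; in the square tray, lay the charger flat, trough up, in the wide pocket and stand the fat tall cell upright in the narrow pocket. Leave the spare short cell where it stands, and do not let any single cell fall over.

Things in the scene. Friction and masses are not known exactly. Their poses are not given: they have to be found in the camera images.
- slim_cell: Slim tall battery cell: upright blue cylinder, 21 mm diameter, 70 mm tall, about 70 g, steel top. Origin: centre of its underside; z up along the cell. Loose; in the stock in the middle of the bench.
- fat_cell: Fat tall battery cell: upright blue cylinder, 33 mm diameter, 70 mm tall, about 140 g, steel top. Origin: centre of its underside; z up along the cell. Loose; in the stock in the middle of the bench.
- short_cell: Short battery cell, the spare that stays: upright blue cylinder, 26 mm diameter, only 34 mm tall, about 45 g. Origin: centre of its underside; z up. Loose; in the stock in the middle of the bench.
- twin_pack: Twin pack: two blue 26.5 mm cells shrink-wrapped side by side, lying flat, copper ends; 67 mm long (x) by 53 mm wide (y) by 26.5 mm high, about 180 g; the long sides are flat and upright from 6 to 20 mm above its underside. Origin: centre of its underside; x along the cells, z up. Loose; in the stock in the middle of the bench.
- charger: Charger: black slab with an empty single-cell trough along its top, lying flat; 100 mm long (x) by 40 mm wide (y) by 28 mm high, about 90 g, flat upright sides. Origin: centre of its underside; x along its length, z up. Loose; in the stock in the middle of the bench.
- long_tray: Long grey kit tray, fixed, outside 160 mm (x) by 95 mm (y), walls 12 mm high and 5 mm thick, floor 4 mm above the origin. One cross wall makes two pockets. Inside: big pocket 95 mm (x) by 85 mm (y), centred 27.5 mm to -x; small pocket 50 mm (x) by 85 mm (y), centred 50 mm to +x. Origin: centre of underside; z up.
- square_tray: Square grey kit tray, fixed, outside 140 mm (x) by 140 mm (y), walls 12 mm high and 5 mm thick, floor 4 mm above the origin. One dividing wall along x makes two pockets. Inside: wide pocket 130 mm (x) by 72 mm (y), centred 29 mm to +y; narrow pocket 130 mm (x) by 53 mm (y), centred 38.5 mm to -y. Origin: centre of its underside; z up.
Things that resemble listed ones, but are neither listed nor needed, are in the scene too. Leave any red look-alike of the slim_cell alone. What is shaped like the twin_pack but red is not meant.

How it is judged:
By the outcome, as a careful person would: the job done as asked, in the order asked, and still so for the second after the job is handed in, with the robot touching nothing.
It also fails if it takes over 102 s, if anything falls off the work surface, if the arm or the gripper's body presses on something with over 40 N, if the wrist force passes 120 N, or if a joint passes its speed limit or range.

ROBOT

A 6-joint arm with a two-finger parallel gripper is mounted at the origin on the work surface. World frame = base frame: x ahead of the robot, y to its left, z up, the work surface at z = 0. Lengths are in m, angles in rad, forces in N, time in s.
With the tool pointing down it reaches from about 0.35 to 0.975 m from the base axis. Payload 4.9 kg.
Tool frame: the origin (TCP) lies at the very end of the fingers, on their centre line; the grasp point (between the pads) lies 19 mm behind it (ctrl.grasp_offset is the distance from the TCP to the grasp point, in m); z points along the fingers, y is the line along which they close (so a half turn about z gives the same grasp; the last joint's range is limited). The gripper opens to 85 mm and grips with 20 to 120 N. Pads are 22 mm wide; open, the fingers measure 114 mm over their backs; the gripper's body (76 mm by 85 mm) begins 54 mm behind the grasp point. The pads swing forward as they close: fully open they stand 13 mm farther back than shut.
Start: joints at [1.029, 0.053, 1.613, -0, 1.476, -0.119], TCP at [0.256, 0.57, 0.231] pointing down, gripper open.
Joint ranges: [-3.01, 3.01], [-1.01, 2.22], [0.06, 2.58], [-1.02, 4.17], [0.09, 2.62], [-3.14, 3.14]. Speed limits (rad/s): [2.57, 2.57, 3.14, 3.14, 3.14, 3.14].

INTERFACE

Orientations are given as a rotation vector (axis times angle).
In Python, from station import ctrl, optics gives the robot as it stands.
- The arm moves only by the shell command python3 -m handwheel 'ROWS' [OPENING] [FORCE]. ROWS is JSON, a list of rows, each an object of numbers: "tx", "ty", "tz": the shift along the tool's x, y, z in mm; "roll": the turn about the tool's z in rad. A call has 1 to 12 rows; each row shifts and turns the commanded pose from where the row before left it, along the tool's axes as they then stand; what a row does not reach is not made up. A row lasts 1/12 s, in which the tool goes at most 41.7 mm and 7.16 degrees, less where a joint would pass 70% of its speed; a pose out of reach is approached as far as the arm can. A call with a gripper value outside its range is refused whole. OPENING is the finger opening in mm, from 0 to 85.4, set as the call begins (- or left out, the last holds). The fingers move at their own pace and stop on an object; FORCE is the grip in N (left out, the last holds). Time passes only in rows, so rows that do not move let the fingers close. It gives the time, the measured TCP pose, the force, the opening and the grip force at its end, in the units of the state.
- ctrl.get_obs(): the state, without advancing time (a new reading comes with each control period).
- optics.get_image(name): name is "scene" or "top" or "wrist"; returns (picture, depth): 400x640x3 uint8, red, green, blue; 400x640 float32, m along the optical axis (not along the pixel's ray), 0 where there is no reading.
- optics.camera_params(name): a dict with "mtx" (3x3 intrinsics, pixels), "extrinsics" (4x4, takes a point from camera to world coordinates); the wrist camera has in their place "tool_from_camera" (4x4, takes a point from camera to tool coordinates, whose origin is the TCP and whose axes are the flange's). Camera axes: x right, y down, z forward; pixel columns grow to the right and rows downward; lengths in m; the calibration is good to about 2 mm. A picture is of the moment at which its call begins: read the wrist's pose just before it. camera_params takes no time and is no camera call.
- ctrl.finish_job(): hands the job in; it is judged then, once.
The state is a dict: "t": time; "q": joint angles; "dq": joint speeds; "effort": joint torques, N m; "tool_pos": TCP position; "tool_rot": TCP orientation; "contact_force": force on the tool from outside, world axes, zero at the start; "wrist_torque": the same for the moment, N m; "opening": finger opening in m; "grip_force": force on a finger pad.
Only numpy, scipy, OpenCV 4.12 (cv2) and the standard library are available. Lean on these libraries where they do the work, as an engineer would, in place of code of your own. Each camera call takes 0.05 s, during which the arm holds its last target. There are 200 camera calls.

## Working session

There is one attempt and no reset: what is moved stays moved. The work goes in short steps, Python scripts to look and compute and a shell command to move; the robot and the scene stay as the last step left them, time stands still between calls to the robot, and variables do not carry over. Pictures are saved under pics/ and viewed, at most 14 in all, crops included, and the job is handed in when it is done.

```bash
ls; mkdir -p pics; python3 - <<'E'
from station import ctrl, optics
import cv2,numpy as np
o=ctrl.get_obs();print({k:np.round(v,3) for k,v in o.items()},ctrl.grasp_offset)
for n in("top","scene"):
    im,d=optics.get_image(n);cv2.imwrite(f"pics/{n}0.png",im[:,:,::-1]);np.savez(f"{n}0.npz",im=im,d=d)
    p=optics.camera_params(n);print(np.round(p["mtx"],1).tolist(),np.round(p["extrinsics"],3).tolist())
print(optics.camera_params("wrist"))
E
```

```text
pics
{'t': np.float64(0.0), 'q': array([ 1.029,  0.053,  1.614,  0.   ,  1.476, -0.119]), 'dq': array([ 0.001,  0.001,  0.001,  0.002, -0.002, -0.001]), 'effort': array([-0.0000e+00, -3.9368e+01, -3.7017e+01, -0.0000e+00,  7.0000e-03,
       -0.0000e+00]), 'tool_pos': array([0.256, 0.569, 0.23 ]), 'tool_rot': array([-6.590e-01, -3.071e+00,  3.000e-03]), 'contact_force': array([ 0.311,  0.149, -0.95 ]), 'wrist_torque': array([-0.013, -0.007,  0.038]), 'grip_force': np.float64(0.0), 'opening': np.float64(0.086)} 0.0187
[[394.5, 0.0, 326.2], [0.0, 394.5, 194.0], [0.0, 0.0, 1.0]] [[0.001, -0.996, 0.089, 0.429], [-1.0, 0.001, 0.031, -0.016], [-0.031, -0.089, -0.996, 0.801], [0.0, 0.0, 0.0, 1.0]]
[[364.9, 0.0, 322.2], [0.0, 364.9, 200.0], [0.0, 0.0, 1.0]] [[-0.856, 0.394, -0.334, 0.718], [0.517, 0.663, -0.542, 0.358], [0.007, -0.637, -0.771, 0.585], [0.0, 0.0, 0.0, 1.0]]
{'mtx': array([[351.66457739,   0.        , 316.61136088],
       [  0.        , 351.66457739, 198.16200318],
       [  0.        ,   0.        ,   1.        ]]), 'tool_from_camera': array([[ 2.88901857e-04, -9.58436052e-01, -2.85307293e-01,
         7.18152598e-02],
       [ 9.99999929e-01,  3.46222295e-04, -1.50469664e-04,
        -1.08038539e-04],
       [ 2.42995297e-04, -2.85307229e-01,  9.58436083e-01,
        -1.44256513e-01],
       [ 0.00000000e+00,  0.00000000e+00,  0.00000000e+00,
         1.00000000e+00]])}
```

View pics/top0.png

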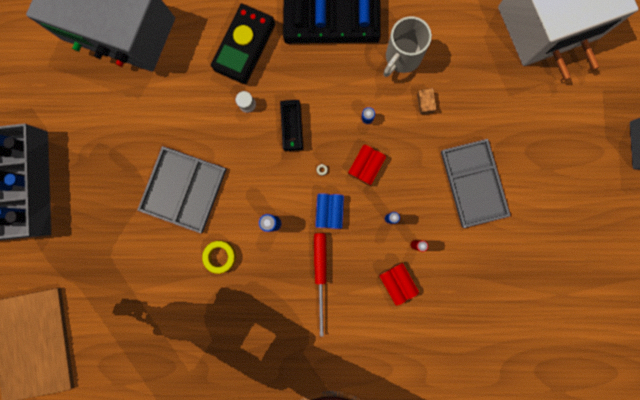

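View pics/scene0.png

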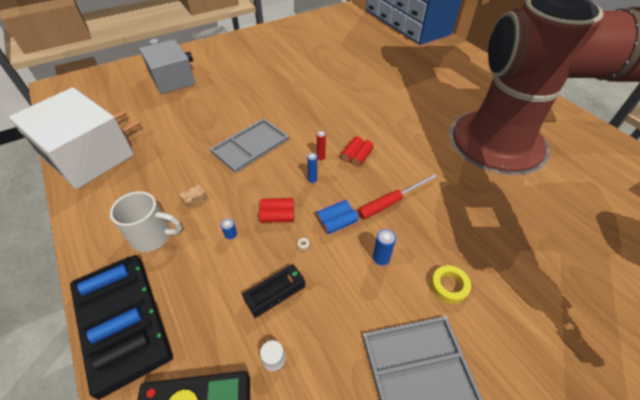

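Candidates in the top view:
- **Blue tall cells:** fat (269,223) and slim (393,218). The red slim look-alike at (421,246) is to be avoided.
- **Short spare:** (368,115).
- **Twin pack:** blue at (329,211). The red packs at (367,165) and (399,284) are not meant.
- **Charger:** (291,125). The big black charger at (332,20) and the meter at (243,45) are not it.
- **Trays:** square (183,190) and long (476,184).

In the scene view the slim cell is at (312,168), the fat cell at (384,246), the pack at (337,216) and the charger at (274,290).

```bash
cat > h.py <<'E'
import cv2,numpy as np
from station import ctrl,optics
from scipy.spatial.transform import Rotation as R
def cam(n,obs=None):
    p=optics.camera_params(n)
    if n=="wrist":
        T=np.eye(4);T[:3,:3]=R.from_rotvec(obs["tool_rot"]).as_matrix();T[:3,3]=obs["tool_pos"]
        return p["mtx"],T@p["tool_from_camera"]
    return p["mtx"],p["extrinsics"]
def ray(C,uv):
    K,E=C;uv=np.atleast_2d(uv).astype(float)
    d=np.c_[uv,np.ones(len(uv))]@np.linalg.inv(K).T@E[:3,:3].T
    return E[:3,3],d
def plane(C,uv,z):
    o,d=ray(C,uv);return o+d*((z-o[2])/d[:,2])[:,None]
def tri(C1,u1,C2,u2):
    (a,d),(b,e)=ray(C1,u1),ray(C2,u2);d=d[0];e=e[0]
    s=np.linalg.lstsq(np.c_[d,-e],b-a,rcond=None)[0]
    p,q=a+s[0]*d,b+s[1]*e;return (p+q)/2,np.linalg.norm(p-q)
def proj(C,P):
    K,E=C;c=(np.atleast_2d(P)-E[:3,3])@E[:3,:3];c=c@K.T;return c[:,:2]/c[:,2:]
def blob(mask,uv,r=60):
    n,l,s,c=cv2.connectedComponentsWithStats(mask.astype(np.uint8))
    i=1+np.argmin(np.linalg.norm(c[1:]-uv,axis=1)+1e3*(s[1:,4]<8));return l==i,c[i],s[i]
def hsv(im):return cv2.cvtColor(im,cv2.COLOR_RGB2HSV).astype(int).transpose(2,0,1)
def rect(C,m,z):
    v,u=np.nonzero(m);P=plane(C,np.c_[u,v],z)[:,:2]
    (c,wh,a)=cv2.minAreaRect((P*1000).astype(np.float32))
    if wh[0]<wh[1]:wh=wh[::-1];a+=90
    return np.round(c,1),np.round(wh,1),round((a+90)%180-90,1)
def to(xyz,yaw_close=None):
    "tool-axis moves to TCP xyz (m); yaw_close: world direction (deg, mod 180) of the closing line"
    o=ctrl.get_obs();M=R.from_rotvec(o["tool_rot"]).as_matrix()
    print("tx ty tz mm",np.round(M.T@(np.array(xyz)-o["tool_pos"])*1000,1))
    y=np.degrees(np.arctan2(M[1,1],M[0,1]));print("closing yaw",round(y,1),"tilt",np.round(M[:,2],3),"q6",o["q"][5].round(2),"t",o["t"])
    if yaw_close is not None:print("roll rad",round(np.radians(-((yaw_close-y+90)%180-90)),3))
E
python3 - <<'E'
from h import *
t=np.load("top0.npz");s=np.load("scene0.npz");T,S=cam("top"),cam("scene")
def pts(C,d,m):
    v,u=np.nonzero(m&(d>0));o,r=ray(C,np.c_[u,v]);return o+r*d[v,u][:,None]
H,Sa,V=hsv(t["im"]);H2,Sa2,V2=hsv(s["im"])
blue=lambda h,s_,v:(h>100)&(h<130)&(s_>110)&(v>40)
steel=lambda h,s_,v:(s_<70)&(v>140)
for n,a,b,z in(("slim",(393,218),(312,157),.07),("fat",(269,223),(385,236),.07),("short",(368,115),(228,222),.034)):
    ma,ca,_=blob(steel(H,Sa,V),a);mb,cb,_=blob(steel(H2,Sa2,V2),b)
    p,e=tri(T,ca,S,cb);P=pts(T,t["d"],ma)
    print(n,ca.round(1),cb.round(1),"tri",p.round(4),"gap",round(e,4),"plane",plane(T,ca,z).round(4),"depth",np.median(P,0).round(4))
m,c,st=blob(blue(H,Sa,V),(329,211));m2,c2,st2=blob(blue(H2,Sa2,V2),(337,216))
print("pack",c,st,"tri",tri(T,c,S,c2),rect(T,m,.02),"top h",np.percentile(pts(T,t["d"],m)[:,2],[50,95]))
dark=V<60
for n,uv in(("charger",(291,125)),):
    m,c,st=blob(dark,uv);P=pts(T,t["d"],m);print(n,c,st,rect(T,m,.028),np.percentile(P[:,2],[5,50,95]))
g=(Sa<50)&(V>60)&(V<190)
for n,uv in(("square",(183,190)),("long",(476,184))):
    m,c,st=blob(cv2.morphologyEx(g.astype(np.uint8),cv2.MORPH_CLOSE,np.ones((5,5))),uv);P=pts(T,t["d"],m);print(n,c,st,rect(T,m,.012),np.percentile(P[:,2],[5,50,95]))
im=cv2.resize(t["im"][90:300,130:520],None,fx=2,fy=2,interpolation=cv2.INTER_CUBIC);cv2.imwrite("pics/c1.png",im[:,:,::-1])
E
```

```text
slim [393.8 217.1] [311.4 155.5] tri [ 0.4518 -0.1179  0.0678] gap 0.001 plane [[ 0.4513 -0.1173  0.07  ]] depth [ 0.4515 -0.1171  0.0715]
fat [266.9 222.3] [386.5 235.5] tri [0.4415 0.1178 0.0692] gap 0.0003 plane [[0.4416 0.1175 0.07  ]] depth [0.4421 0.1172 0.0713]
short [368.4 112.7] [226.7 222.8] tri [ 0.6601 -0.0753  0.0317] gap 0.0003 plane [[ 0.6593 -0.075   0.034 ]] depth [ 0.6584 -0.0743  0.0353]
pack [329.31336406 210.57488479] [316 194  28  34 868] tri (array([0.4652853 , 0.00365567, 0.01088629]), np.float64(0.0023294235127355894)) (array([466.2,   2.6]), array([66.2, 51.9]), -3.0) top h [0.02476783 0.02804889]
charger [291.63075416 125.17433888] [ 280  100   24   52 1021] (array([636.7,  78.3]), array([104.3,  41.7]), 4.0) [0.00973725 0.02243757 0.02974247]
square [181.26602494 189.06059943] [ 138  147   87   86 4571] (array([510.9, 304.5]), array([139.2, 138.9]), 70.6) [0.00217927 0.0046754  0.01294748]
long [475.06987013 183.23922078] [ 442  140   68   88 3850] (array([ 521.4, -287.2]), array([158.9,  96.3]), 14.3) [0.00263362 0.0052059  0.01342091]
```

View pics/c1.png

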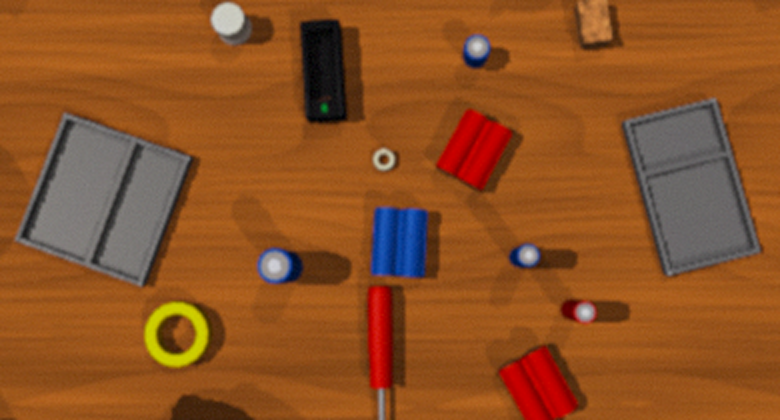

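The crop shows the blue pack at (400,242), slim cell (527,255), fat cell (278,266), charger (323,70), and the red ones set apart. The square tray's wide pocket is on the left and the long tray's small pocket is at the top, so yaws are -19.4° and +14.3°. Heights agree with the text, so I'm moving over the pack.

```bash
python3 -c "
from h import *
to([.466,.003,.15],87)"
```

```text
tx ty tz mm [-423.8 -430.3   80.9]
closing yaw 65.8 tilt [-0.001 -0.002 -1.   ] q6 -0.12 t 0.1
roll rad -0.37
```

```bash
python3 -m handwheel '[{"tx":-28,"ty":-28},{"tx":-28,"ty":-28},{"tx":-28,"ty":-28},{"tx":-28,"ty":-28},{"tx":-28,"ty":-28},{"tx":-28,"ty":-28},{"tx":-28,"ty":-28},{"tx":-28,"ty":-28},{"tx":-28,"ty":-28},{"tx":-28,"ty":-28},{"tx":-28,"ty":-28},{"tx":-28,"ty":-28}]' 85
python3 -m handwheel '[{"tx":-29,"ty":-29},{"tx":-29,"ty":-29},{"tx":-29,"ty":-29},{"tz":20,"roll":-0.12},{"tz":20,"roll":-0.12},{"tz":20,"roll":-0.12},{"tz":10},{}]'
python3 -c "
from h import *
to([.466,.003,.1],87)
o=ctrl.get_obs();C=cam('wrist',o);im,d=optics.get_image('wrist');cv2.imwrite('pics/w1.png',im[:,:,::-1])
h=hsv(im);m,c,s=blob((h[0]>100)&(h[0]<130)&(h[1]>110)&(h[2]>40),proj(C,[[.466,.003,.02]])[0]);print(c,s,rect(C,m,.02))
p,e=tri(cam('top'),(329.3,210.6),C,c);print(p,e)"
```

```text
tx ty tz mm [-423.8 -430.2  130.9]
closing yaw 65.8 tilt [-0.001 -0.002 -1.   ] q6 -0.12 t 0.1
roll rad -0.37
[506.32815199 292.85146805] [ 480  268   52   50 1158] (array([477.8, 706.1]), array([78.8, 25.7]), 21.4)
[0.33843054 0.30377472 0.32937743] 0.6566428040088568$[0]: bad value
$[0]: bad value
```

View pics/w1.png

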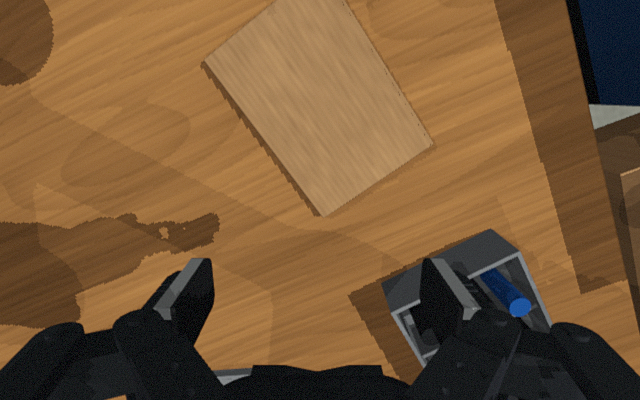

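The move was refused, so the wrist still shows the start area: the wooden board at (320,100) and the cell rack at (470,300). I'll retry with every key given.

```bash
python3 -m handwheel '[{"tx":-28.0,"ty":-28.0,"tz":0.0,"roll":0.0}]' 85; python3 -m handwheel --help | head -20
```

```text
t: 0.23
tool_pos: [0.2688, 0.5356, 0.23]
tool_rot: [-0.652, -3.071, -0.0]
contact_force: [0.8, -1.2, 0.4]
opening: 0.0849
grip_force: 0.0invalid input: not JSON, or not a number
```

```bash
python3 -m handwheel '[{"tx":-28,"ty":-28,"tz":0,"roll":0},{"tx":-28,"ty":-28,"tz":0,"roll":0},{"tx":-28,"ty":-28,"tz":0,"roll":0},{"tx":-28,"ty":-28,"tz":0,"roll":0},{"tx":-28,"ty":-28,"tz":0,"roll":0},{"tx":-28,"ty":-28,"tz":0,"roll":0},{"tx":-28,"ty":-28,"tz":0,"roll":0},{"tx":-28,"ty":-28,"tz":0,"roll":0},{"tx":-28,"ty":-28,"tz":0,"roll":0},{"tx":-28,"ty":-28,"tz":0,"roll":0},{"tx":-28,"ty":-28,"tz":0,"roll":0},{"tx":-28,"ty":-28,"tz":0,"roll":0}]' 85 | tail -5
python3 -m handwheel '[{"tx":-28,"ty":-28,"tz":0,"roll":0},{"tx":-28,"ty":-28,"tz":0,"roll":0},{"tx":0,"ty":0,"tz":20,"roll":-0.12},{"tx":0,"ty":0,"tz":20,"roll":-0.12},{"tx":0,"ty":0,"tz":10,"roll":-0.12},{"tx":0,"ty":0,"tz":0,"roll":0}]'
python3 -c "
from h import *
to([.466,.003,.1],87)
o=ctrl.get_obs();C=cam('wrist',o);im,d=optics.get_image('wrist');cv2.imwrite('pics/w2.png',im[:,:,::-1])
h=hsv(im);m,c,s=blob((h[0]>100)&(h[0]<130)&(h[1]>110)&(h[2]>40),proj(C,[[.466,.003,.02]])[0]);print(c,s,rect(C,m,.02))
p,e=tri(cam('top'),(329.3,210.6),C,c);print(p,e)"
```

```text
tool_pos: [0.4391, 0.0867, 0.2312]
tool_rot: [0.659, 3.071, 0.0]
contact_force: [0.2, 0.7, -0.8]
opening: 0.0848
grip_force: 0.0
t: 1.73
tool_pos: [0.465, 0.0144, 0.1778]
tool_rot: [-0.097, -3.134, -0.001]
contact_force: [0.3, 0.2, -0.8]
opening: 0.085
grip_force: 0.0
tx ty tz mm [ -2.2 -11.4  77.7]
closing yaw 86.5 tilt [-0.006  0.001 -1.   ] q6 -1.64 t 1.7333
roll rad -0.01
[304.69718948 182.35312783] [ 274  144   61   78 4412] (array([467.9,   3.1]), array([69.9, 52.4]), -2.7)
[0.46574356 0.00313723 0.02342611] 0.0009850411813224064
```

The pack is re-measured at (466.5, 3.1) mm with yaw -2.8°. Descending.

```bash
python3 -m handwheel '[{"tx":-2,"ty":-11,"tz":0,"roll":0},{"tx":0,"ty":0,"tz":30,"roll":0},{"tx":0,"ty":0,"tz":30,"roll":0},{"tx":0,"ty":0,"tz":30,"roll":0},{"tx":0,"ty":0,"tz":20,"roll":0},{"tx":0,"ty":0,"tz":0,"roll":0}]' 
python3 -c "
from h import *
to([.4665,.0031,.003],87)"
```

```text
t: 2.28
tool_pos: [0.4657, 0.0035, 0.0677]
tool_rot: [-0.101, -3.133, -0.001]
contact_force: [-0.4, 0.0, -1.1]
opening: 0.085
grip_force: 0.0
tx ty tz mm [-1.3 -0.3 64.7]
closing yaw 86.3 tilt [-0.007  0.001 -1.   ] q6 -1.66 t 2.2833
roll rad -0.012
```

```bash
python3 -m handwheel '[{"tx":-1,"ty":0,"tz":25,"roll":0},{"tx":0,"ty":0,"tz":20,"roll":0},{"tx":0,"ty":0,"tz":12,"roll":0},{"tx":0,"ty":0,"tz":7,"roll":0},{"tx":0,"ty":0,"tz":0,"roll":0}]' 
python3 -m handwheel '[{"tx":0,"ty":0,"tz":0,"roll":0},{"tx":0,"ty":0,"tz":0,"roll":0},{"tx":0,"ty":0,"tz":0,"roll":0},{"tx":0,"ty":0,"tz":0,"roll":0},{"tx":0,"ty":0,"tz":0,"roll":0},{"tx":0,"ty":0,"tz":0,"roll":0}]' 45 40
```

```text
t: 2.7
tool_pos: [0.4699, 0.0032, 0.0077]
tool_rot: [0.1, 3.14, -0.0]
contact_force: [-0.5, -0.3, -1.2]
opening: 0.0849
grip_force: 0.0
t: 3.2
tool_pos: [0.4711, 0.0032, 0.0093]
tool_rot: [0.099, 3.137, -0.001]
contact_force: [-1.0, 0.1, 6.8]
opening: 0.0516
grip_force: 42.2
```

```bash
python3 -m handwheel '[{"tx":0,"ty":0,"tz":-10,"roll":0},{"tx":0,"ty":0,"tz":-20,"roll":0},{"tx":0,"ty":0,"tz":-30,"roll":0},{"tx":0,"ty":0,"tz":-30,"roll":0},{"tx":0,"ty":0,"tz":-20,"roll":0},{"tx":0,"ty":0,"tz":0,"roll":0}]' 
python3 -c "
from h import *
to([.4948,-.294,.1],14.3)"
```

```text
t: 3.7
tool_pos: [0.4728, 0.003, 0.1232]
tool_rot: [0.098, 3.13, -0.002]
contact_force: [0.7, -0.1, -1.6]
opening: 0.0515
grip_force: 43.0
tx ty tz mm [ -40.3 -295.    23.9]
closing yaw 86.4 tilt [ 0.01  -0.002 -1.   ] q6 -1.66 t 3.7
roll rad 1.259
```

```bash
python3 -m handwheel '[{"tx":-5,"ty":-37,"tz":0,"roll":0},{"tx":-5,"ty":-37,"tz":0,"roll":0},{"tx":-5,"ty":-37,"tz":0,"roll":0},{"tx":-5,"ty":-37,"tz":0,"roll":0},{"tx":-5,"ty":-37,"tz":0,"roll":0},{"tx":-5,"ty":-37,"tz":0,"roll":0},{"tx":-5,"ty":-37,"tz":0,"roll":0},{"tx":-5,"ty":-36,"tz":0,"roll":0}]' |tail -1
python3 -m handwheel '[{"tx":0,"ty":0,"tz":0,"roll":0.115},{"tx":0,"ty":0,"tz":0,"roll":0.115},{"tx":0,"ty":0,"tz":0,"roll":0.115},{"tx":0,"ty":0,"tz":0,"roll":0.115},{"tx":0,"ty":0,"tz":0,"roll":0.115},{"tx":0,"ty":0,"tz":0,"roll":0.115},{"tx":0,"ty":0,"tz":0,"roll":0.115},{"tx":0,"ty":0,"tz":0,"roll":0.115},{"tx":0,"ty":0,"tz":0,"roll":0.115},{"tx":0,"ty":0,"tz":0,"roll":0.115},{"tx":0,"ty":0,"tz":0,"roll":0.11},{"tx":0,"ty":0,"tz":0,"roll":0}]' 
python3 -c "
from h import *
to([.4948,-.294,.1],14.3)
o=ctrl.get_obs();C=cam('wrist',o);im,d=optics.get_image('wrist');cv2.imwrite('pics/w2.png',im[:,:,::-1])
for z in(.012,):
  for l,x in(('c',-.0275),('s',.05)):print(l,proj(C,[[.5214+.969*x,-.2872+.247*x,z]]))"
```

```text
grip_force: 43.0
t: 5.37
tool_pos: [0.4899, -0.2927, 0.1155]
tool_rot: [-1.93, -2.475, 0.0]
contact_force: [-0.1, -0.7, -2.0]
opening: 0.052
grip_force: 43.1
tx ty tz mm [-2.4  4.5 15.5]
closing yaw 14.1 tilt [-0.002  0.002 -1.   ] q6 -0.92 t 5.3667
roll rad -0.003
c [[322.1157776  199.26797345]]
s [[427.52797839 199.03503892]]
```

View pics/w2.png

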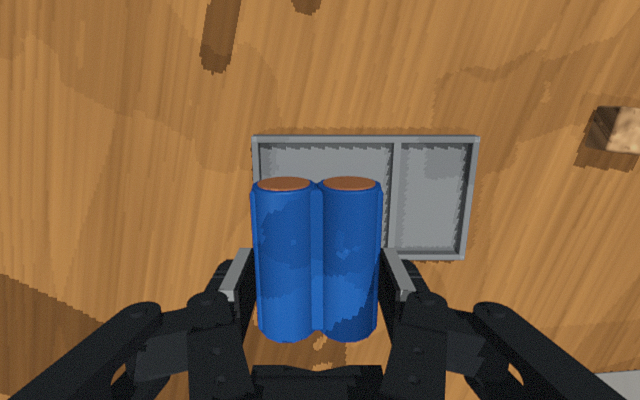

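The pack is held squarely at (318,260). The big pocket shows at (326,199) and the small one at (430,199), both close to prediction. Lowering.

```bash
python3 -m handwheel '[{"tx":-6,"ty":6,"tz":0,"roll":0},{"tx":0,"ty":0,"tz":20,"roll":0},{"tx":0,"ty":0,"tz":25,"roll":0},{"tx":0,"ty":0,"tz":20,"roll":0},{"tx":0,"ty":0,"tz":15,"roll":0},{"tx":0,"ty":0,"tz":10,"roll":0},{"tx":0,"ty":0,"tz":0,"roll":0}]' 
python3 -c "
from h import *
to([.4948,-.294,.0125],14.3)"
```

```text
t: 6.0
tool_pos: [0.4966, -0.2967, 0.0242]
tool_rot: [-1.925, -2.476, -0.0]
contact_force: [-0.9, 1.3, -1.6]
opening: 0.0518
grip_force: 43.1
tx ty tz mm [ 3.  -1.1 11.7]
closing yaw 14.3 tilt [-0.004  0.003 -1.   ] q6 -0.92 t 6.0
roll rad -0.0
```

```bash
python3 -m handwheel '[{"tx":0,"ty":0,"tz":5,"roll":0},{"tx":0,"ty":0,"tz":4,"roll":0},{"tx":0,"ty":0,"tz":2,"roll":0},{"tx":0,"ty":0,"tz":0,"roll":0},{"tx":0,"ty":0,"tz":0,"roll":0}]' 
```

```text
t: 6.42
tool_pos: [0.4985, -0.2981, 0.0169]
tool_rot: [1.929, 2.479, -0.0]
contact_force: [-0.3, -0.5, -1.7]
opening: 0.0519
grip_force: 43.2
```

```bash
python3 -m handwheel '[{"tx":0,"ty":0,"tz":2,"roll":0},{"tx":0,"ty":0,"tz":2,"roll":0},{"tx":0,"ty":0,"tz":0,"roll":0},{"tx":0,"ty":0,"tz":0,"roll":0}]' 
```

```text
t: 6.75
tool_pos: [0.4987, -0.2982, 0.0134]
tool_rot: [1.929, 2.478, -0.0]
contact_force: [-1.5, 1.2, 4.9]
opening: 0.0518
grip_force: 43.8
```

```bash
python3 -m handwheel '[{"tx":0,"ty":0,"tz":0,"roll":0},{"tx":0,"ty":0,"tz":0,"roll":0},{"tx":0,"ty":0,"tz":0,"roll":0}]' 60 40
python3 -m handwheel '[{"tx":0,"ty":0,"tz":-10,"roll":0},{"tx":0,"ty":0,"tz":-20,"roll":0},{"tx":0,"ty":0,"tz":-30,"roll":0},{"tx":0,"ty":0,"tz":-35,"roll":0},{"tx":0,"ty":0,"tz":-35,"roll":0},{"tx":0,"ty":0,"tz":0,"roll":0}]' 
python3 -c "
from h import *
im,d=optics.get_image('wrist');cv2.imwrite('pics/w3.png',im[:,:,::-1])
to([.4518,-.1175,.12],None)"
```

```text
t: 7.0
tool_pos: [0.4981, -0.2978, 0.0121]
tool_rot: [1.93, 2.479, 0.0]
contact_force: [0.1, 1.3, -0.5]
opening: 0.0602
grip_force: 0.0
t: 7.5
tool_pos: [0.5022, -0.3009, 0.1522]
tool_rot: [1.92, 2.467, -0.0]
contact_force: [1.1, -1.7, 0.2]
opening: 0.06
grip_force: 0.0
tx ty tz mm [189.2  -3.   27.2]
closing yaw 14.2 tilt [ 0.009 -0.007 -1.   ] q6 -0.92 t 7.55
```

View pics/w3.png

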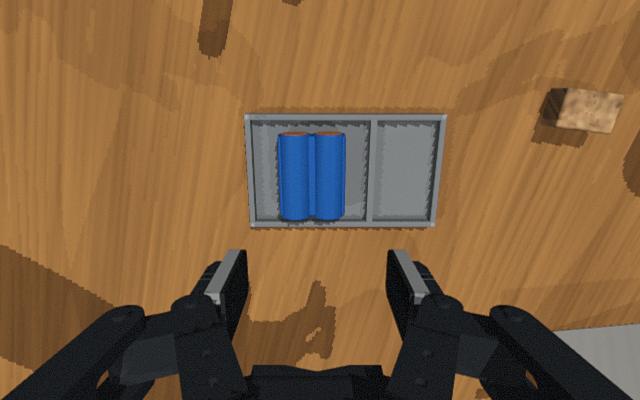

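The pack lies in the big pocket (313,175). I'll verify it from the top view once the arm is away. On to the slim cell.

```bash
python3 -m handwheel '[{"tx":32,"ty":-1,"tz":0,"roll":0},{"tx":32,"ty":-1,"tz":0,"roll":0},{"tx":32,"ty":-1,"tz":0,"roll":0},{"tx":31,"ty":0,"tz":0,"roll":0},{"tx":31,"ty":0,"tz":0,"roll":0},{"tx":31,"ty":0,"tz":0,"roll":0},{"tx":0,"ty":0,"tz":0,"roll":0}]' 45 40
cat > look.py <<'E'
from h import *
import sys
x,y,z=map(float,sys.argv[1:4])
o=ctrl.get_obs();C=cam('wrist',o);im,d=optics.get_image('wrist');uv=proj(C,[[x,y,z]])[0];h=hsv(im)
m,c,s=blob((h[1]<70)&(h[2]>140),uv);print("pred",uv.round(1),"found",c.round(1),s,"plane",plane(C,c,z).round(4))
o2,e=ray(cam('wrist',o),c);t=cam('top');u=np.array([float(v) for v in sys.argv[4:6]]);print("tri",tri(t,u,C,c))
cv2.imwrite(sys.argv[6],im[:,:,::-1])
E
python3 look.py .4518 -.1175 .07 393.8 217.1 pics/w4.png
python3 - <<'E'
from h import *
im,d=optics.get_image('top');h=hsv(im);C=cam('top');m,c,s=blob((h[0]>100)&(h[0]<130)&(h[1]>110)&(h[2]>40),(483,195));print("pack",c,s,rect(C,m,.024))
v,u=np.nonzero(m&(d>0));o,r=ray(C,np.c_[u,v]);P=o+r*d[v,u][:,None];b=(P[:,:2]-[.5214,-.2872])@np.array([[.969,-.247],[.247,.969]]);print(np.percentile(b,[1,50,99],axis=0),np.percentile(P[:,2],[50,90]))
A=np.c_[b,np.ones(len(b))];k=P[:,2]>.026;print("slope",np.linalg.lstsq(A[k],P[k,2],rcond=None)[0])
E
```

```text
t: 8.13
tool_pos: [0.4467, -0.1111, 0.1406]
tool_rot: [-1.923, -2.48, -0.001]
contact_force: [-0.1, 0.6, -0.5]
opening: 0.045
grip_force: 0.0
pred [321.1 221.4] found [323.3 222.2] [311 210  26  25 504] plane [[ 0.4533 -0.1177  0.07  ]]
tri (array([ 0.45201928, -0.11638937,  0.0744947 ]), np.float64(0.0016536561295362865))
pack [491.02654867 182.82300885] [481 179  18  10 113] (array([ 518.6, -311.1]), array([32.7, 17.7]), 89.9)
[[-0.021297   -0.04237108]
 [-0.00876118 -0.02350177]
 [ 0.00060646  0.14763958]] [0.02968709 0.43664606]
slope [-2.13272406  2.30654959  0.07098643]
```

View pics/w4.png

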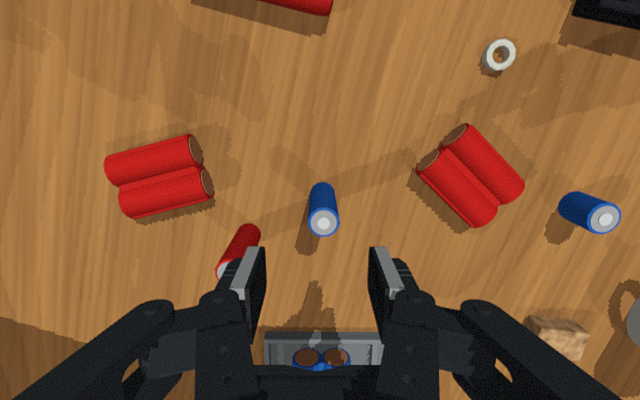

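Slim cell top at (323,222), with the red one at (240,250) near the left finger. I'll check that clearance.

```bash
python3 - <<'E'
from h import *
t=np.load("top0.npz")["im"];h=hsv(t);m,c,s=blob((h[1]<70)&(h[2]>140),(421,245));p=plane(cam('top'),c,.07)[0];print("red",c,p)
o=ctrl.get_obs();M=R.from_rotvec(o["tool_rot"]).as_matrix();print("red rel slim in tool",M.T@(p-[.452,-.1172,.07]))
to([.452,-.1172,.085]);to([.5699,-.2749,.1])
E
```

```text
red [422.38888889 245.51851852] [ 0.39956412 -0.16854582  0.07      ]
red rel slim in tool [-3.67822253e-02 -6.35057576e-02  4.72948479e-05]
tx ty tz mm [-3.6  3.1 56.5]
closing yaw 14.3 tilt [-0.001 -0.    -1.   ] q6 -0.66 t 8.2333
tx ty tz mm [-185.6   78.3   41.4]
closing yaw 14.3 tilt [-0.001 -0.    -1.   ] q6 -0.66 t 8.2333
```

```bash
python3 -m handwheel '[{"tx":-4,"ty":3,"tz":0,"roll":0},{"tx":0,"ty":0,"tz":20,"roll":0},{"tx":0,"ty":0,"tz":20,"roll":0},{"tx":0,"ty":0,"tz":10,"roll":0},{"tx":0,"ty":0,"tz":0,"roll":0},{"tx":0,"ty":0,"tz":0,"roll":0}]' 45 40
python3 -c "
from h import *
to([.452,-.1172,.028])"
```

```text
t: 8.73
tool_pos: [0.4525, -0.1191, 0.0918]
tool_rot: [-1.93, -2.477, 0.001]
contact_force: [0.9, 0.3, -0.0]
opening: 0.0451
grip_force: 0.0
tx ty tz mm [ 1.9  0.1 63.8]
closing yaw 14.1 tilt [-0.002  0.001 -1.   ] q6 -0.66 t 8.7333
```

```bash
python3 -m handwheel '[{"tx":2,"ty":0,"tz":15,"roll":0},{"tx":0,"ty":0,"tz":15,"roll":0},{"tx":0,"ty":0,"tz":15,"roll":0},{"tx":0,"ty":0,"tz":12,"roll":0},{"tx":0,"ty":0,"tz":7,"roll":0},{"tx":0,"ty":0,"tz":0,"roll":0},{"tx":0,"ty":0,"tz":0,"roll":0}]' 45 40
python3 -c "
from h import *
to([.452,-.1172,.028])"
```

```text
t: 9.32
tool_pos: [0.4528, -0.117, 0.0291]
tool_rot: [1.929, 2.478, 0.0]
contact_force: [0.9, -0.2, 0.2]
opening: 0.0449
grip_force: 0.0
tx ty tz mm [-0.  -0.9  1.1]
closing yaw 14.2 tilt [ 0.001 -0.    -1.   ] q6 -0.66 t 9.3167
```

Centred within a millimetre. Close and lift.

```bash
python3 -m handwheel '[{"tx":0,"ty":-1,"tz":0,"roll":0},{"tx":0,"ty":0,"tz":0,"roll":0},{"tx":0,"ty":0,"tz":0,"roll":0},{"tx":0,"ty":0,"tz":0,"roll":0},{"tx":0,"ty":0,"tz":0,"roll":0},{"tx":0,"ty":0,"tz":0,"roll":0},{"tx":0,"ty":0,"tz":0,"roll":0}]' 12 40
python3 -m handwheel '[{"tx":0,"ty":0,"tz":-10,"roll":0},{"tx":0,"ty":0,"tz":-20,"roll":0},{"tx":0,"ty":0,"tz":-30,"roll":0},{"tx":0,"ty":0,"tz":-20,"roll":0},{"tx":0,"ty":0,"tz":0,"roll":0}]' 
python3 -c "
from h import *
to([.5699,-.2749,.1])"
```

```text
t: 9.9
tool_pos: [0.4522, -0.1173, 0.0296]
tool_rot: [1.928, 2.478, 0.0]
contact_force: [-1.0, -0.5, 6.1]
opening: 0.0197
grip_force: 39.0
t: 10.32
tool_pos: [0.4543, -0.118, 0.1138]
tool_rot: [1.924, 2.472, 0.004]
contact_force: [0.7, 0.2, -0.2]
opening: 0.02
grip_force: 39.2
tx ty tz mm [-180.4   73.5   15.3]
closing yaw 14.2 tilt [ 0.009 -0.004 -1.   ] q6 -0.66 t 10.3167
```

```bash
python3 -m handwheel '[{"tx":-30,"ty":12,"tz":0,"roll":0},{"tx":-30,"ty":12,"tz":0,"roll":0},{"tx":-30,"ty":12,"tz":0,"roll":0},{"tx":-30,"ty":12,"tz":0,"roll":0},{"tx":-30,"ty":12,"tz":0,"roll":0},{"tx":-30,"ty":12,"tz":0,"roll":0},{"tx":0,"ty":0,"tz":0,"roll":0},{"tx":0,"ty":0,"tz":0,"roll":0}]'
python3 -c "
from h import *
to([.5699,-.2749,.034],14.3)
o=ctrl.get_obs();C=cam('wrist',o);im,d=optics.get_image('wrist');cv2.imwrite('pics/w5.png',im[:,:,::-1])
print(proj(C,[[.5699,-.2749,.012]]))"
```

```text
t: 10.98
tool_pos: [0.5649, -0.2742, 0.1067]
tool_rot: [-1.93, -2.476, 0.0]
contact_force: [0.4, 0.4, -0.1]
opening: 0.0199
grip_force: 39.3
tx ty tz mm [-2.   4.8 72.7]
closing yaw 14.1 tilt [-0.002  0.002 -1.   ] q6 -0.82 t 10.9833
roll rad -0.003
[[322.61051513 202.12752818]]
```

View pics/w5.png

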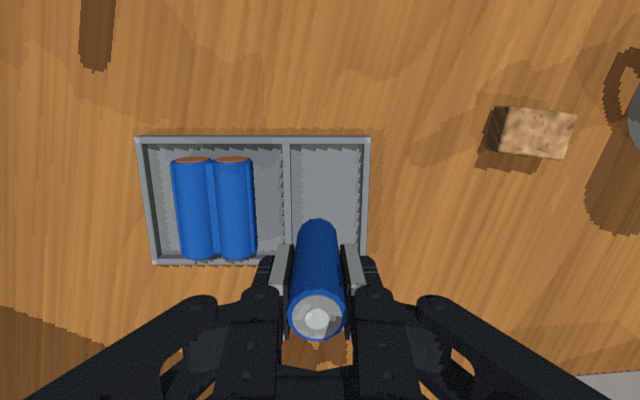

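The small pocket is at (328,198) and the cell is held upright. Lowering.

```bash
python3 -m handwheel '[{"tx":-2,"ty":6.5,"tz":0,"roll":0},{"tx":0,"ty":0,"tz":20,"roll":0},{"tx":0,"ty":0,"tz":20,"roll":0},{"tx":0,"ty":0,"tz":15,"roll":0},{"tx":0,"ty":0,"tz":8,"roll":0},{"tx":0,"ty":0,"tz":0,"roll":0},{"tx":0,"ty":0,"tz":0,"roll":0}]'
python3 -c "
from h import *
to([.571,-.2749,.034])"
```

```text
t: 11.62
tool_pos: [0.5718, -0.2734, 0.0451]
tool_rot: [-1.929, -2.479, 0.0]
contact_force: [-1.4, 0.1, -0.8]
opening: 0.0201
grip_force: 39.3
tx ty tz mm [-1.2 -1.1 11.1]
closing yaw 14.2 tilt [-0.001  0.    -1.   ] q6 -0.81 t 11.6167
```

```bash
python3 -m handwheel '[{"tx":0,"ty":0,"tz":5,"roll":0},{"tx":0,"ty":0,"tz":3,"roll":0},{"tx":0,"ty":0,"tz":2,"roll":0},{"tx":0,"ty":0,"tz":0,"roll":0},{"tx":0,"ty":0,"tz":0,"roll":0}]'
python3 -c "
from h import *
to([.571,-.2749,.034])"
```

```text
t: 12.03
tool_pos: [0.572, -0.2741, 0.0354]
tool_rot: [1.93, 2.479, -0.0]
contact_force: [-0.6, -0.1, -1.1]
opening: 0.02
grip_force: 39.3
tx ty tz mm [-0.6 -1.2  1.4]
closing yaw 14.2 tilt [ 0. -0. -1.] q6 -0.81 t 12.0333
```

```bash
python3 -m handwheel '[{"tx":0,"ty":0,"tz":1,"roll":0},{"tx":0,"ty":0,"tz":1,"roll":0},{"tx":0,"ty":0,"tz":0,"roll":0},{"tx":0,"ty":0,"tz":0,"roll":0}]'
```

```text
t: 12.37
tool_pos: [0.5723, -0.2742, 0.0337]
tool_rot: [1.929, 2.479, -0.0]
contact_force: [-0.6, 0.0, 0.3]
opening: 0.0205
grip_force: 39.5
```

```bash
python3 -m handwheel '[{"tx":0,"ty":0,"tz":0.7,"roll":0},{"tx":0,"ty":0,"tz":0,"roll":0},{"tx":0,"ty":0,"tz":0,"roll":0}]'
python3 -m handwheel '[{"tx":0,"ty":0,"tz":0,"roll":0},{"tx":0,"ty":0,"tz":0,"roll":0},{"tx":0,"ty":0,"tz":0,"roll":0},{"tx":0,"ty":0,"tz":0,"roll":0}]' 42 40
python3 -m handwheel '[{"tx":0,"ty":0,"tz":-10,"roll":0},{"tx":0,"ty":0,"tz":-20,"roll":0},{"tx":0,"ty":0,"tz":-30,"roll":0},{"tx":0,"ty":0,"tz":-30,"roll":0},{"tx":0,"ty":0,"tz":-30,"roll":0},{"tx":0,"ty":0,"tz":0,"roll":0}]' 
python3 -c "
from h import *
im,d=optics.get_image('scene');cv2.imwrite('pics/s2.png',cv2.resize(im[80:260,150:450],None,fx=2.5,fy=2.5)[:,:,::-1])
to([.636,.078,.15],94)"
```

```text
t: 12.62
tool_pos: [0.5723, -0.2742, 0.0336]
tool_rot: [1.929, 2.479, -0.0]
contact_force: [-2.6, 1.2, 5.9]
opening: 0.0204
grip_force: 40.0
t: 12.95
tool_pos: [0.5718, -0.2738, 0.0322]
tool_rot: [-1.929, -2.479, 0.0]
contact_force: [-0.7, -0.0, 0.5]
opening: 0.0424
grip_force: 0.0
t: 13.45
tool_pos: [0.5758, -0.2763, 0.1619]
tool_rot: [1.921, 2.468, 0.002]
contact_force: [1.2, -0.5, 1.7]
opening: 0.0421
grip_force: 0.0
tx ty tz mm [327.8 146.2   7.4]
closing yaw 14.2 tilt [ 0.008 -0.005 -1.   ] q6 -0.81 t 13.5
roll rad -1.393
```

View pics/s2.png

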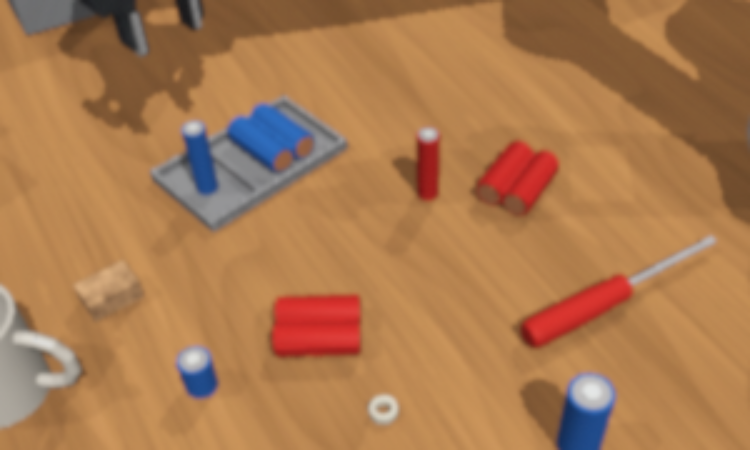

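The scene crop shows the slim cell standing in the small pocket (200,158) and the pack flat in the big pocket (270,137). The short and red items are undisturbed. Now the charger.

```bash
python3 -m handwheel '[{"tx":33,"ty":14.6,"tz":0,"roll":0},{"tx":33,"ty":14.6,"tz":0,"roll":0},{"tx":33,"ty":14.6,"tz":0,"roll":0},{"tx":33,"ty":14.6,"tz":0,"roll":0},{"tx":33,"ty":14.6,"tz":0,"roll":0},{"tx":33,"ty":14.6,"tz":0,"roll":0},{"tx":33,"ty":14.6,"tz":0,"roll":0},{"tx":33,"ty":14.6,"tz":0,"roll":0},{"tx":33,"ty":14.6,"tz":0,"roll":0},{"tx":31,"ty":14.6,"tz":0,"roll":0}]' 62|tail -1
python3 -m handwheel '[{"tx":0,"ty":0,"tz":0,"roll":-0.116},{"tx":0,"ty":0,"tz":0,"roll":-0.116},{"tx":0,"ty":0,"tz":0,"roll":-0.116},{"tx":0,"ty":0,"tz":0,"roll":-0.116},{"tx":0,"ty":0,"tz":0,"roll":-0.116},{"tx":0,"ty":0,"tz":0,"roll":-0.116},{"tx":0,"ty":0,"tz":0,"roll":-0.116},{"tx":0,"ty":0,"tz":0,"roll":-0.116},{"tx":0,"ty":0,"tz":0,"roll":-0.116},{"tx":0,"ty":0,"tz":0,"roll":-0.116},{"tx":0,"ty":0,"tz":0,"roll":-0.116},{"tx":0,"ty":0,"tz":0,"roll":-0.116}]'
python3 -c "
from h import *
to([.638,.079,.1],94)
o=ctrl.get_obs();C=cam('wrist',o);im,d=optics.get_image('wrist');cv2.imwrite('pics/w6.png',im[:,:,::-1])
h=hsv(im);m,c,s=blob(h[2]<60,proj(C,[[.638,.079,.028]])[0]);print(c,s,rect(C,m,.028),proj(C,[[.638,.079,.028]]))
g=(h[0]>45)&(h[0]<80)&(h[1]>120)&(h[2]>60);_,c,s=blob(g,c)
t=np.load('top0.npz')['im'];h=hsv(t);_,c2,s2=blob((h[0]>45)&(h[0]<85)&(h[1]>120)&(h[2]>50),(292,143));print('led',c,s,c2,s2,tri(cam('top'),c2,C,c))"
```

```text
grip_force: 0.0
t: 15.33
tool_pos: [0.6322, 0.0798, 0.1512]
tool_rot: [0.118, -3.137, -0.0]
contact_force: [0.2, -0.0, -0.1]
opening: 0.0622
grip_force: 0.0
tx ty tz mm [-5.9 -1.3 51.2]
closing yaw 94.3 tilt [-0.002 -0.    -1.   ] q6 -1.64 t 15.3333
roll rad 0.005
[317.15098278 196.44859976] [ 292  134   52  124 5749] (array([639.9,  80.7]), array([101.6,  39.4]), 4.3) [[315.6270044  196.25357459]]
led [317.81818182 149.44318182] [314 144   8  12  88] [291.70588235 143.64705882] [290 141   4   6  17] (array([0.60148508, 0.07839634, 0.01982507]), np.float64(0.0013522814447531296))
```

View pics/w6.png

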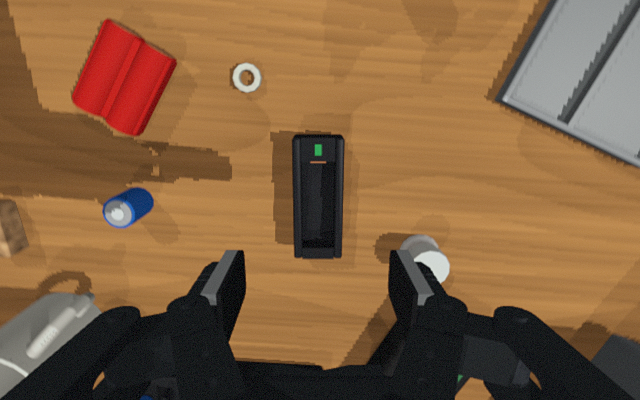

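The charger is at (318,196) with its trough up, centred at (639.5, 80.2) mm, yaw 4.2°. The white cap at (425,258) is clear of the fingers.

```bash
python3 -m handwheel '[{"tx":-7,"ty":0,"tz":0,"roll":0},{"tx":0,"ty":0,"tz":25,"roll":0},{"tx":0,"ty":0,"tz":25,"roll":0},{"tx":0,"ty":0,"tz":25,"roll":0},{"tx":0,"ty":0,"tz":15,"roll":0},{"tx":0,"ty":0,"tz":0,"roll":0},{"tx":0,"ty":0,"tz":0,"roll":0}]' 
python3 -c "
from h import *
to([.6395,.0802,.01],94.2)"
```

```text
t: 15.97
tool_pos: [0.6394, 0.0803, 0.0615]
tool_rot: [0.107, -3.137, -0.0]
contact_force: [0.4, -0.2, 0.4]
opening: 0.0616
grip_force: 0.0
tx ty tz mm [-0.2 -0.1 51.5]
closing yaw 93.9 tilt [-0.002 -0.    -1.   ] q6 -1.63 t 15.9667
roll rad -0.005
```

```bash
python3 -m handwheel '[{"tx":0,"ty":0,"tz":20,"roll":0},{"tx":0,"ty":0,"tz":15,"roll":0},{"tx":0,"ty":0,"tz":10,"roll":0},{"tx":0,"ty":0,"tz":6,"roll":0},{"tx":0,"ty":0,"tz":0,"roll":0},{"tx":0,"ty":0,"tz":0,"roll":0}]' | sed -n 2p
python3 -m handwheel '[{"tx":0,"ty":0,"tz":0,"roll":0},{"tx":0,"ty":0,"tz":0,"roll":0},{"tx":0,"ty":0,"tz":0,"roll":0},{"tx":0,"ty":0,"tz":0,"roll":0},{"tx":0,"ty":0,"tz":0,"roll":0},{"tx":0,"ty":0,"tz":0,"roll":0}]' 32 35
python3 -m handwheel '[{"tx":0,"ty":0,"tz":-10,"roll":0},{"tx":0,"ty":0,"tz":-20,"roll":0},{"tx":0,"ty":0,"tz":-30,"roll":0},{"tx":0,"ty":0,"tz":-30,"roll":0},{"tx":0,"ty":0,"tz":-20,"roll":0},{"tx":0,"ty":0,"tz":0,"roll":0}]' 
python3 -c "
from h import *
to([.5205,.3318,.1],70.6)"
```

```text
tool_pos: [0.6401, 0.0803, 0.0116]
t: 16.97
tool_pos: [0.641, 0.0803, 0.0129]
tool_rot: [-0.109, 3.138, -0.0]
contact_force: [-0.5, 0.8, 6.7]
opening: 0.039
grip_force: 37.7
t: 17.47
tool_pos: [0.6431, 0.0804, 0.1279]
tool_rot: [-0.109, 3.13, -0.0]
contact_force: [0.1, 0.0, -0.2]
opening: 0.0393
grip_force: 37.0
tx ty tz mm [105.2 259.3  26.8]
closing yaw 94.0 tilt [ 0.009  0.    -1.   ] q6 -1.63 t 17.4667
roll rad 0.408
```

```bash
python3 -m handwheel '[{"tx":13,"ty":32.5,"tz":0,"roll":0},{"tx":13,"ty":32.5,"tz":0,"roll":0},{"tx":13,"ty":32.5,"tz":0,"roll":0},{"tx":13,"ty":32.5,"tz":0,"roll":0},{"tx":13,"ty":32.5,"tz":0,"roll":0},{"tx":13,"ty":32.5,"tz":0,"roll":0},{"tx":13,"ty":32.5,"tz":0,"roll":0},{"tx":13,"ty":32,"tz":0,"roll":0.1},{"tx":0,"ty":0,"tz":0,"roll":0.1},{"tx":0,"ty":0,"tz":0,"roll":0.1},{"tx":0,"ty":0,"tz":0,"roll":0.1},{"tx":0,"ty":0,"tz":0,"roll":0}]'
python3 -c "
from h import *
to([.5205,.3318,.1],70.6)
o=ctrl.get_obs();C=cam('wrist',o);im,d=optics.get_image('wrist');cv2.imwrite('pics/w7.png',im[:,:,::-1])
print(proj(C,[[.5205,.3318,.012],[.4981,.2682,.012]]))"
```

```text
t: 18.47
tool_pos: [0.5169, 0.3318, 0.1196]
tool_rot: [-0.518, -3.096, 0.003]
contact_force: [0.6, 0.0, -1.0]
opening: 0.0389
grip_force: 37.0
tx ty tz mm [-3.4  1.2 19.6]
closing yaw 71.0 tilt [-0.003 -0.001 -1.   ] q6 -0.79 t 18.4667
roll rad 0.007
[[318.76929568 198.7884949 ]
 [228.60263181 198.09467575]]
```

View pics/w7.png

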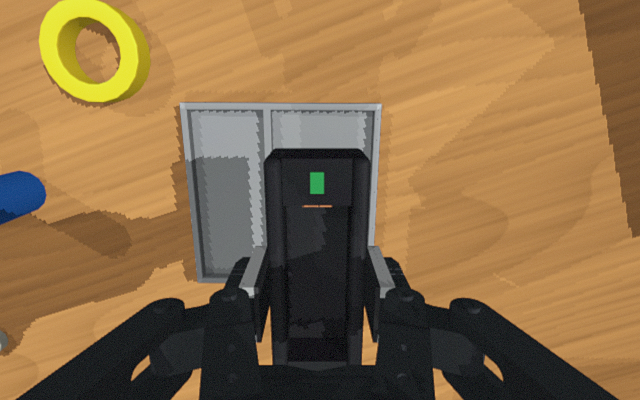

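The charger is held, trough up. The wide pocket is centred near (322,197), 1–2 mm from target. Lowering.

```bash
python3 -m handwheel '[{"tx":-5,"ty":2,"tz":0,"roll":0.007},{"tx":0,"ty":0,"tz":25,"roll":0},{"tx":0,"ty":0,"tz":25,"roll":0},{"tx":0,"ty":0,"tz":20,"roll":0},{"tx":0,"ty":0,"tz":12,"roll":0},{"tx":0,"ty":0,"tz":8,"roll":0},{"tx":0,"ty":0,"tz":0,"roll":0},{"tx":0,"ty":0,"tz":0,"roll":0}]'
python3 -c "
from h import *
to([.5220,.3322,.0165],70.6)"
```

```text
t: 19.18
tool_pos: [0.5241, 0.3323, 0.0319]
tool_rot: [0.528, 3.097, 0.0]
contact_force: [-0.3, 0.5, -1.4]
opening: 0.039
grip_force: 37.0
tx ty tz mm [ 2.  -0.8 15.4]
closing yaw 70.7 tilt [ 0.  0. -1.] q6 -0.79 t 19.1833
roll rad 0.001
```

```bash
python3 -m handwheel '[{"tx":1,"ty":0,"tz":6,"roll":0},{"tx":0,"ty":0,"tz":4,"roll":0},{"tx":0,"ty":0,"tz":3,"roll":0},{"tx":0,"ty":0,"tz":2,"roll":0},{"tx":0,"ty":0,"tz":0,"roll":0},{"tx":0,"ty":0,"tz":0,"roll":0}]'
```

```text
t: 19.68
tool_pos: [0.523, 0.3328, 0.017]
tool_rot: [0.528, 3.096, 0.001]
contact_force: [-0.9, 0.0, 0.1]
opening: 0.0388
grip_force: 37.2
```

```bash
python3 -m handwheel '[{"tx":0,"ty":0,"tz":1,"roll":0},{"tx":0,"ty":0,"tz":0,"roll":0},{"tx":0,"ty":0,"tz":0,"roll":0}]'
python3 -m handwheel '[{"tx":0,"ty":0,"tz":0,"roll":0},{"tx":0,"ty":0,"tz":0,"roll":0},{"tx":0,"ty":0,"tz":0,"roll":0}]' 50 40
python3 -m handwheel '[{"tx":0,"ty":0,"tz":-10,"roll":0},{"tx":0,"ty":0,"tz":-25,"roll":0},{"tx":0,"ty":0,"tz":-35,"roll":0},{"tx":0,"ty":0,"tz":-35,"roll":0},{"tx":0,"ty":0,"tz":-35,"roll":0},{"tx":0,"ty":0,"tz":0,"roll":0}]' 60
python3 -c "
from h import *
to([.4418,.1176,.15])"
```

```text
t: 19.93
tool_pos: [0.523, 0.3328, 0.017]
tool_rot: [0.528, 3.097, 0.0]
contact_force: [-3.5, -2.0, 6.8]
opening: 0.0392
grip_force: 37.8
t: 20.18
tool_pos: [0.5228, 0.3326, 0.0155]
tool_rot: [0.528, 3.097, 0.0]
contact_force: [0.2, 0.2, -0.8]
opening: 0.0497
grip_force: 0.0
t: 20.68
tool_pos: [0.5273, 0.3348, 0.1661]
tool_rot: [0.526, 3.084, 0.014]
contact_force: [1.5, 0.6, 1.7]
opening: 0.0601
grip_force: 0.0
tx ty tz mm [   8.8 -233.4   13.4]
closing yaw 70.7 tilt [ 0.014  0.007 -1.   ] q6 -0.79 t 20.6833
```

```bash
python3 -m handwheel '[{"tx":1,"ty":-33,"tz":0,"roll":0},{"tx":1,"ty":-33,"tz":0,"roll":0},{"tx":1,"ty":-33,"tz":0,"roll":0},{"tx":1,"ty":-33,"tz":0,"roll":0},{"tx":1,"ty":-33,"tz":0,"roll":0},{"tx":1,"ty":-33,"tz":0,"roll":0},{"tx":1,"ty":-33,"tz":0,"roll":0},{"tx":0,"ty":0,"tz":0,"roll":0},{"tx":0,"ty":0,"tz":0,"roll":0}]' 60
python3 look.py .4417 .1175 .07 266.9 222.3 pics/w8.png
python3 -c "
from h import *
to([.4418,.1175,.029])"
```

```text
t: 21.43
tool_pos: [0.4395, 0.1159, 0.1561]
tool_rot: [0.532, 3.095, 0.001]
contact_force: [-0.2, 0.4, 0.3]
opening: 0.0599
grip_force: 0.0
pred [320.  204.8] found [321.1 207. ] [ 302  189   39   37 1123] plane [[0.4434 0.1176 0.07  ]]
tri (array([0.44200499, 0.11748401, 0.07309569]), np.float64(0.0012847764983888003))
tx ty tz mm [ -1.5   1.2 127.2]
closing yaw 70.6 tilt [ 0.001  0.001 -1.   ] q6 -1.14 t 21.4833
```

View pics/w8.png

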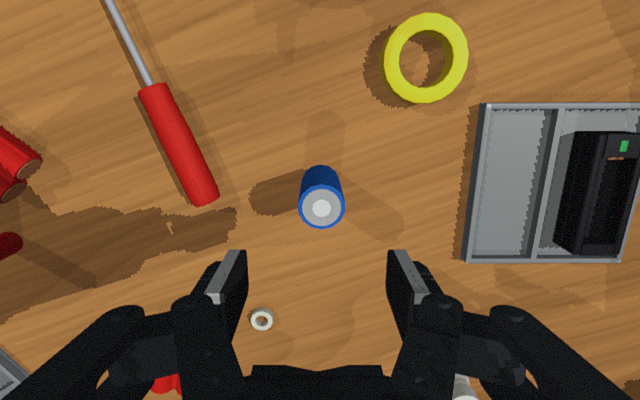

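The fat cell top is at (321,207) and clear of everything around it. The charger lies in the wide pocket (600,190). Descending.

```bash
python3 -m handwheel '[{"tx":-2,"ty":1,"tz":20,"roll":0},{"tx":0,"ty":0,"tz":25,"roll":0},{"tx":0,"ty":0,"tz":15,"roll":0},{"tx":0,"ty":0,"tz":0,"roll":0},{"tx":0,"ty":0,"tz":0,"roll":0}]' 60
python3 -c "
from h import *
to([.4422,.1175,.029])"
```

```text
t: 21.9
tool_pos: [0.4415, 0.118, 0.0951]
tool_rot: [-0.526, -3.095, 0.001]
contact_force: [1.0, 0.6, 0.6]
opening: 0.0599
grip_force: 0.0
tx ty tz mm [-1.  -0.2 66.1]
closing yaw 70.7 tilt [-0.002 -0.    -1.   ] q6 -1.14 t 21.9
```

```bash
python3 -m handwheel '[{"tx":0,"ty":0,"tz":18,"roll":0},{"tx":0,"ty":0,"tz":18,"roll":0},{"tx":0,"ty":0,"tz":15,"roll":0},{"tx":0,"ty":0,"tz":10,"roll":0},{"tx":0,"ty":0,"tz":5,"roll":0},{"tx":0,"ty":0,"tz":0,"roll":0},{"tx":0,"ty":0,"tz":0,"roll":0}]' 60
python3 -c "
from h import *
to([.4422,.1175,.029])"
```

```text
t: 22.48
tool_pos: [0.4427, 0.1175, 0.0306]
tool_rot: [0.527, 3.096, 0.001]
contact_force: [0.5, 0.3, -0.5]
opening: 0.0599
grip_force: 0.0
tx ty tz mm [ 0.5 -0.2  1.6]
closing yaw 70.7 tilt [ 0.001  0.    -1.   ] q6 -1.14 t 22.4833
```

```bash
python3 -m handwheel '[{"tx":0,"ty":0,"tz":0,"roll":0},{"tx":0,"ty":0,"tz":0,"roll":0},{"tx":0,"ty":0,"tz":0,"roll":0},{"tx":0,"ty":0,"tz":0,"roll":0},{"tx":0,"ty":0,"tz":0,"roll":0},{"tx":0,"ty":0,"tz":0,"roll":0},{"tx":0,"ty":0,"tz":0,"roll":0}]' 24 45
python3 -m handwheel '[{"tx":0,"ty":0,"tz":-10,"roll":0},{"tx":0,"ty":0,"tz":-20,"roll":0},{"tx":0,"ty":0,"tz":-30,"roll":0},{"tx":0,"ty":0,"tz":-20,"roll":0},{"tx":0,"ty":0,"tz":0,"roll":0}]' 
python3 -c "
from h import *
to([.4981,.2682,.1],70.6)"
```

```text
t: 23.07
tool_pos: [0.4428, 0.1174, 0.0308]
tool_rot: [0.528, 3.095, 0.001]
contact_force: [-0.5, 0.2, 5.8]
opening: 0.032
grip_force: 44.5
t: 23.48
tool_pos: [0.4449, 0.1176, 0.1148]
tool_rot: [0.527, 3.088, 0.004]
contact_force: [1.8, 0.2, -0.3]
opening: 0.0318
grip_force: 44.8
tx ty tz mm [ -0.2 159.7  15.4]
closing yaw 70.7 tilt [ 0.009  0.001 -1.   ] q6 -1.14 t 23.4833
roll rad 0.001
```

```bash
python3 -m handwheel '[{"tx":0,"ty":27,"tz":0,"roll":0},{"tx":0,"ty":27,"tz":0,"roll":0},{"tx":0,"ty":27,"tz":0,"roll":0},{"tx":0,"ty":27,"tz":0,"roll":0},{"tx":0,"ty":27,"tz":0,"roll":0},{"tx":0,"ty":25,"tz":0,"roll":0},{"tx":0,"ty":0,"tz":0,"roll":0},{"tx":0,"ty":0,"tz":0,"roll":0}]'
python3 -c "
from h import *
to([.4981,.2682,.0346],70.6)
o=ctrl.get_obs();C=cam('wrist',o);im,d=optics.get_image('wrist');cv2.imwrite('pics/w9.png',im[:,:,::-1])
print(proj(C,[[.4981,.2682,.012]]))"
```

```text
t: 24.15
tool_pos: [0.494, 0.2686, 0.1081]
tool_rot: [-0.525, -3.095, 0.003]
contact_force: [-0.8, -0.3, -1.4]
opening: 0.032
grip_force: 45.1
tx ty tz mm [-4.1  1.1 73.5]
closing yaw 70.7 tilt [-0.002 -0.001 -1.   ] q6 -0.87 t 24.15
roll rad 0.003
[[318.51757493 204.05214004]]
```

View pics/w9.png

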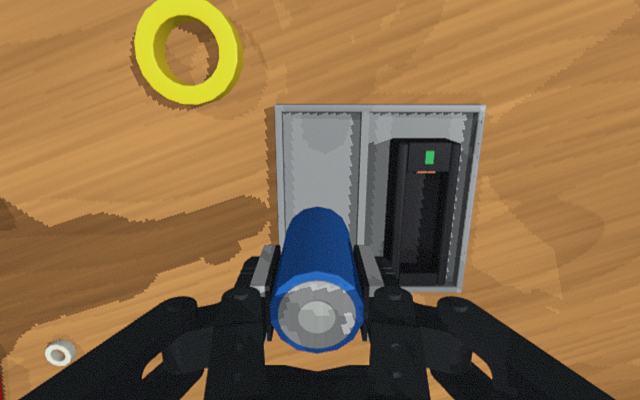

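The narrow pocket is centred near (322,204), with the charger flat beside it. Lowering.

```bash
python3 -m handwheel '[{"tx":-4,"ty":2,"tz":10,"roll":0},{"tx":0,"ty":0,"tz":20,"roll":0},{"tx":0,"ty":0,"tz":18,"roll":0},{"tx":0,"ty":0,"tz":10,"roll":0},{"tx":0,"ty":0,"tz":5,"roll":0},{"tx":0,"ty":0,"tz":0,"roll":0},{"tx":0,"ty":0,"tz":0,"roll":0}]'
python3 -c "
from h import *
to([.4984,.2691,.0346],70.6)"
```

```text
t: 24.78
tool_pos: [0.4995, 0.2685, 0.0467]
tool_rot: [0.529, 3.097, 0.0]
contact_force: [0.6, -0.7, -0.7]
opening: 0.0318
grip_force: 45.2
tx ty tz mm [ 1.2  0.2 12.1]
closing yaw 70.6 tilt [ 0. -0. -1.] q6 -0.87 t 24.7833
roll rad 0.0
```

```bash
python3 -m handwheel '[{"tx":1,"ty":0,"tz":5,"roll":0},{"tx":0,"ty":0,"tz":4,"roll":0},{"tx":0,"ty":0,"tz":2,"roll":0},{"tx":0,"ty":0,"tz":0,"roll":0},{"tx":0,"ty":0,"tz":0,"roll":0},{"tx":0,"ty":0,"tz":0,"roll":0}]'
```

```text
t: 25.28
tool_pos: [0.4985, 0.2692, 0.0358]
tool_rot: [0.528, 3.097, 0.0]
contact_force: [0.1, 0.5, -1.4]
opening: 0.0318
grip_force: 45.2
```

```bash
python3 -m handwheel '[{"tx":0,"ty":0,"tz":1,"roll":0},{"tx":0,"ty":0,"tz":0.7,"roll":0},{"tx":0,"ty":0,"tz":0,"roll":0},{"tx":0,"ty":0,"tz":0,"roll":0}]'
```

```text
t: 25.62
tool_pos: [0.4988, 0.2693, 0.0348]
tool_rot: [0.528, 3.096, 0.001]
contact_force: [-2.6, -0.3, 6.3]
opening: 0.0322
grip_force: 45.9
```

In contact, so release, lift and back off.

```bash
python3 -m handwheel '[{"tx":0,"ty":0,"tz":0,"roll":0},{"tx":0,"ty":0,"tz":0,"roll":0},{"tx":0,"ty":0,"tz":0,"roll":0},{"tx":0,"ty":0,"tz":0,"roll":0}]' 48 40
python3 -m handwheel '[{"tx":0,"ty":0,"tz":-10,"roll":0},{"tx":0,"ty":0,"tz":-20,"roll":0},{"tx":0,"ty":0,"tz":-30,"roll":0},{"tx":0,"ty":0,"tz":-35,"roll":0},{"tx":0,"ty":0,"tz":-35,"roll":0},{"tx":15,"ty":0,"tz":-20,"roll":0},{"tx":30,"ty":0,"tz":0,"roll":0},{"tx":30,"ty":0,"tz":0,"roll":0},{"tx":30,"ty":0,"tz":0,"roll":0},{"tx":20,"ty":0,"tz":0,"roll":0},{"tx":0,"ty":0,"tz":0,"roll":0},{"tx":0,"ty":0,"tz":0,"roll":0}]'
python3 -c "
from h import *
im,d=optics.get_image('top');a=im[130:250,130:520]
im2,d=optics.get_image('scene');b=im2[80:400,150:530]
cv2.imwrite('pics/f.png',cv2.vconcat([cv2.resize(a,(760,234)),cv2.resize(b,(430,362)) if 0 else cv2.copyMakeBorder(cv2.resize(b,(430,362)),0,0,0,330,0)])[:,:,::-1])
C=cam('top');h=hsv(im);m,c,s=blob((h[0]>100)&(h[0]<130)&(h[1]>110)&(h[2]>40),(483,195));print('pack',s,rect(C,m,.024))
W=np.array([[.969,-.247],[.247,.969]]);print((np.array(rect(C,m,.024)[0])-[521.4,-287.2])@W)
"
```

```text
t: 25.95
tool_pos: [0.4982, 0.269, 0.0335]
tool_rot: [-0.528, -3.097, 0.0]
contact_force: [-0.7, 0.2, -0.1]
opening: 0.0482
grip_force: 0.0
t: 26.95
tool_pos: [0.38, 0.3109, 0.1846]
tool_rot: [0.525, 3.096, 0.001]
contact_force: [0.8, 0.7, -0.9]
opening: 0.0484
grip_force: 0.0
pack [461 179  42  34 972] (array([ 496.3, -295.7]), array([72.7, 53.3]), -75.9)
[-26.4214  -2.0368]
```

View pics/f.png

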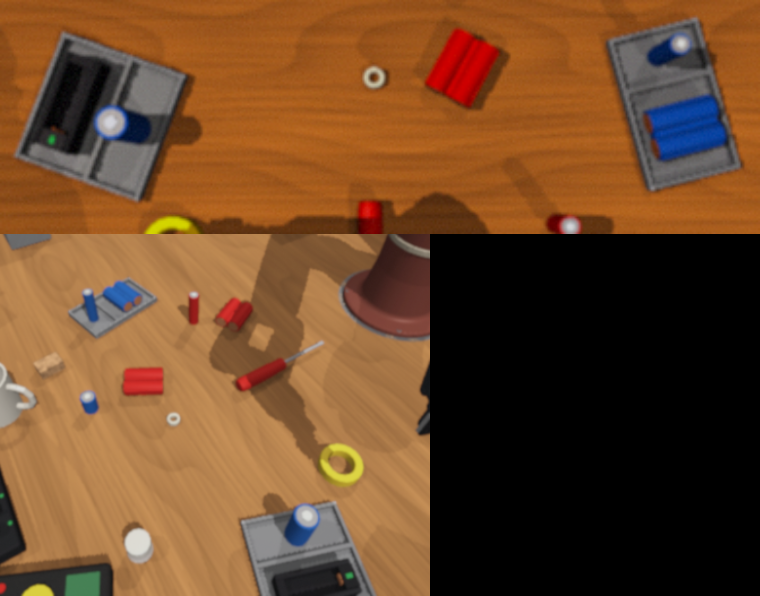

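The final views show all four items placed: pack at (685,127), slim cell (670,48), charger (72,105), fat cell (120,123). They are upright or flat in their pockets, the pack is 2 mm from its pocket centre, and the short and red items are untouched. Handing in.

```bash
python3 -c "
from station import ctrl
print(ctrl.finish_job())"
```

```text
the job is handed in; nothing more can be done
None
```

Both kits are made up in the order asked and handed in at about 27 s on the robot's clock: all four items sit in their pockets, no cell fell, and the spare short cell was left standing where it was; `finish_job` returned no verdict.

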